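Unlatch the sprung cap of a cell tester and take out the cell

TASK

The cell in the grey tester is done: take it out. Push the tester's sprung round cap straight down only until its catch lets go, twist it anticlockwise until it is free and lift it off, without forcing the lugs or crushing the cell under it; stand the cap (stem down) and then the cell upright, side by side on the dark foam pad, and leave the other things where they lie.

Things in the scene. Friction and masses are not known exactly. Their poses are not given: they have to be found in the camera images.
- cap_grip (a point): Centre of the black knurled knob of the loose cap (75 g), half-way up it: 38 mm across, 26 mm tall, bar on top along x. Below it a hollow steel stem, 27.6 mm across, ends 44.5 mm under this point; its bore (21.6 mm, 28.5 mm deep) covers the cell's top. At the start it is latched, 36 mm above well. Grip the knob at any angle with about 40 N; to stand, the cap rests on its stem.
- cap_foot (a point): Centre of the stem's foot, 44.5 mm below cap_grip, same axes. Two square lugs, 5 mm thick, stand out here along the cap's +x and -x (40 mm over both). Latched, they sit 65 degrees clockwise (from above) of the tester's slots. Turned 60 to 70 degrees anticlockwise they face the slots and the cap lifts straight out; a firm stop lies at about 71. Lift 65 mm to clear the cell.
- catch (a point): Point on the well's axis level with the latched lugs, 5.5 mm below well; tester's axes. Pressed straight down, the cap clears its catch 2.5 to 10.5 mm down: the depth differs each time and cannot be seen. 1.8 mm below that the spring goes solid: slow down, stop at a felt 10 to 11 N (in all, counted from before gripping) and keep that height while turning. Turned too high, the lugs ram the catch; over 40 N breaks them.
- seat (a point): Point on the well's axis at the cell's foot when latched, 45 mm below well; tester's axes. The spring here pushes the cell up against the cap: 4 to 7 N latched, 0.35 N per mm, 7 to 8 N where the catch lets go, about 8 N when it goes solid, then 8 to 10 N per mm. It follows the cell up 0.5 to 8.5 mm as the cap leaves. More than 15 N of the cap on the cell crushes it.
- cell_mid (a point): Middle of the grey cell, a cylinder 18.4 mm across and 65 mm tall, 46 g, z along it. At the start it stands in the well, its top hidden in the cap. With the cap off it stands loose in the well (1 mm play), its top 20 to 29 mm above well: pinch the part that stands proud and lift straight up 70 mm to clear.
- well (a point): Centre of the well's mouth, level with the top of its round steel bezel (56 mm across, hole 30.6 mm), 66 mm above the table, on the grey tester box (134 x 104 mm, fixed). The box's top is 14 mm lower; its fins, 58 to 86 mm away at +x, 3 mm lower than the bezel. +x points from the display side to the fins, z up. The lug slots open in the bezel at +x and -x.
- pad_top (a point): Centre of the top face of the dark foam pad, 130 mm in its x, 140 mm in its y, 6 mm thick, fixed flat on the table; this point is 6 mm above the table. A small red part lies near its +x, +y corner; the rest is free.
- dongle: Small red inline checker, 33 x 31 x 11 mm, lying on the pad near its +x, +y corner; origin under its centre. A bystander.
- tweezers: Steel tweezers, 43 x 115 x 8 mm, lying on the bench; origin under their centre. A bystander.
- kapton: Roll of amber tape lying flat, 64 mm across and 12 mm tall; origin under its centre. A bystander.
- marker: Felt marker lying on the bench, 84 x 114 x 12 mm as it lies; origin under its centre. A bystander.
Not all that is in view belongs to the job. There is more than one size of the part that bears cap_grip; the job needs the larger.

How it is judged (in metres and radians):
On the way, in this order (a step that is already met when the one before it is completed fails the run):
1. the cap has been pressed past its catch and turned so that its lugs face the slots, still down in the tester (angle between the x axis of cap_grip and the x axis of well, either way round below 0.2 rad and z of cap_grip in the frame of well below 0.039 m and horizontal distance between cap_grip and well below 0.006 m), for 0.05 s.
2. the cap has been lifted off and the cell is still in the well (z of cap_grip in the frame of well above 0.065 m and horizontal distance between cell_mid and well below 0.01 m and z of cell_mid in the frame of well below 0.005 m), for 0.1 s.
At the end, for the whole second after the job is handed in: Cap (stem down) and cell both stand at rest upright (within 0.1 rad) on the foam pad itself, their centres within its edges by 3 mm, and released (x of cap_grip in the frame of pad_top between -0.062 and 0.062 m and y of cap_grip in the frame of pad_top between -0.067 and 0.067 m and z of cap_grip in the frame of pad_top between 0.041 and 0.048 m and angle between each of cap_grip, cell_mid's own z axis and vertical below 0.1 rad and x of cell_mid in the frame of pad_top between -0.062 and 0.062 m and y of cell_mid in the frame of pad_top between -0.067 and 0.067 m and z of cell_mid in the frame of pad_top between 0.029 and 0.036 m and linear speed of each of cap, cell below 0.02 m/s); the robot touches nothing.
It fails at once if the cap presses on the cell with more than 15 N (contact force between cap and cell above 15 N).
It fails at once if the cap's lugs or stem are forced against the tester with more than 40 N (contact force between cap and tester above 40 N).
It fails at once if a bystander is shifted by more than 25 mm (distance of any of dongle, tweezers, kapton, marker from where it was at the start of the episode above 0.025 m).
It also fails if it takes over 64 s, if anything falls off the work surface, if the arm or the gripper's body presses on something with over 40 N, if the wrist force passes 120 N, or if a joint passes its speed limit or range.

ROBOT

A 6-joint arm with a two-finger parallel gripper is mounted at the origin on a cart in front of the work surface, level with it; the furniture and walls round the work are solid. World frame = base frame: x ahead of the robot, y to its left, z up, the work surface at z = 0. Lengths are in mm, angles in degrees, forces in N, time in s.
With the tool pointing down it reaches from about 300 to 850 mm from the base axis. Payload 4.2 kg.
Tool frame: the origin (TCP) lies on the centre line of the jaws, within the pads' length; the fingertips stand 14 mm ahead of it and the grasp point (between the pads) lies 5 mm behind it (env.finger_overhang is the z of the fingertips in the tool frame, in mm); z points along the fingers, y is the line along which they close (so a half turn about z gives the same grasp; the last joint's range is limited). The gripper opens to 91 mm and grips with 3 to 60 N. Pads are 32 mm wide; open, the fingers measure 118 mm over their backs; the gripper's body (76 mm by 178 mm) begins 60 mm behind the grasp point.
Start: joints at [61.994, 18.312, 89.639, -0, 72.044, -1.146], TCP at [259.799, 512.978, 227.976] pointing down, gripper open.
Joint ranges: [-177.97, 177.97], [-48.28, 115.42], [12.27, 149.76], [-77.06, 257.06], [2.81, 150.46], [-146.56, 146.56]. Speed limits (degrees/s): [147.25, 147.25, 180, 180, 180, 180].

INTERFACE

Orientations are given as [roll, pitch, yaw] about the fixed x, y, z axes, in that order (R = Rz(yaw) Ry(pitch) Rx(roll)).
In Python, from workcell import sensors, viewer, env gives the robot as it stands. The module is installed in compiled form; this text tells all that it offers.
- The arm moves only by the tool step_arm, never from a script. Its argument "plan" is one flat list of numbers, 6 for each row, row after row: the shift along the tool's x, y, z in cm, then the turn, a rotation vector about the tool's x, y, z in rad. In form: [x, y, z, wx, wy, wz, x, y, z, wx, wy, wz, ...]. A call has 1 to 5 rows; each row shifts and turns the commanded pose from where the row before left it, along the tool's axes as they then stand; what a row does not reach is not made up. A row lasts 1/12 s, in which the tool goes at most 41.7 mm and 7.16 degrees, less where a joint would pass 70% of its speed; a pose out of reach is approached as far as the arm can. A call is refused whole if a number of a shift passes 4.17 or a number of a turn 0.125, either way. A call with a gripper value outside its range is refused whole. "hand" is the finger opening in cm, from 0 to 9.12, set as the call begins (left out, the last holds). The fingers move at their own pace and stop on an object; "newtons" is the grip in N (left out, the last holds). Time passes only in rows, so rows that do not move let the fingers close. It gives the time, the measured TCP pose, the force, the opening and the grip force at its end, in the units of the state.
- sensors.state(): the state, without advancing time (a new reading comes with each control period).
- viewer.grab_frame(name): name is "scene" or "top" or "wrist"; returns a dict with "img" (480x640x3 uint8, red, green, blue), "fx", "fy", "cx", "cy" (pixels), "k1" (the pictures are not rectified: a ray, as slopes to the right and down, at radius r is drawn at 1 + k1 r^2 times it, then the intrinsics apply), "position" and "attitude" of the camera in the world. Camera axes: x right, y down, z forward; pixel columns grow to the right and rows downward; lengths in mm; the calibration is good to about 2 mm. A picture is of the moment at which its call begins. There is no depth.
- env.job_done(): hands the job in; it is judged then, once.
Trained networks look in a picture, given as the dict that the camera call returned (one of the last four; its "shot" number tells which), for a name from the list of things; names that differ only in an ending like _2 or _b are one class to them, and where a whole thing is asked for, a point or a joint stands for the part that bears it (a point fixed in the world has none). Each returns a list of dicts, best first, with "score" (0 to 1); they miss things now and then, are a little off and sometimes report something else, mostly with a low value. They report only what shows in the picture. A call takes as long as a camera call. They do not tell look-alikes from the thing itself.
- viewer.boxes_of(name, picture): "location" ([column, row] in pixels, amid what is visible of it).
- viewer.pinpoint(name, picture): "location" ([column, row] in pixels: a listed point, or the origin of a listed thing).
The state is a dict: "time_s": time; "qpos": joint angles; "qvel": joint speeds; "effort": joint torques, N m; "ee_pos": TCP position; "ee_rot": TCP orientation; "force": force on the tool from outside, world axes, zero at the start; "torque": the same for the moment, N m; "gripper_width": finger opening in mm; "gripper_force": force on a finger pad.
Only numpy, scipy, OpenCV 4.12 (cv2) and the standard library are available. Lean on these libraries where they do the work, as an engineer would, in place of code of your own. Each camera call takes 0.05 s, during which the arm holds its last target. There are 200 camera calls.

## Working session

There is one attempt and no reset: what is moved stays moved. The work goes in short steps, Python scripts to look and compute and a tool call to move; the robot and the scene stay as the last step left them, time stands still between calls to the robot, and variables do not carry over. Pictures are saved under pics/ and viewed, at most 14 in all, crops included, and the job is handed in when it is done.

Besides the shell and the picture viewer there is one more tool, called after ">>>" by a JSON object that holds its "fn" and its "kwargs", one argument or row to a line. step_arm: Moves the arm, as the interface text tells. Its arguments: {"type":"object","properties":{"plan":{"type":"array","items":{"type":"number"}},"hand":{"type":"number"},"newtons":{"type":"number"}},"required":["plan"]}

```bash
mkdir -p pics; cat > h.py <<'E'
import numpy as np, cv2
from scipy.spatial.transform import Rotation as R
from workcell import sensors, viewer, env
def att(p):
    a=np.array(p["attitude"],float)
    return a if a.shape==(3,3) else R.from_euler('xyz',a,degrees=True).as_matrix()
def ray(p,uv):
    x=np.array([(uv[0]-p["cx"])/p["fx"],(uv[1]-p["cy"])/p["fy"]]);s=x.copy()
    for _ in range(20): s=x/(1+p["k1"]*(s@s))
    return att(p)@np.array([s[0],s[1],1.])
def at_z(p,uv,z):
    d=ray(p,uv);o=np.array(p["position"],float);return o+d*(z-o[2])/d[2]
def px(p,X):
    c=att(p).T@(np.array(X,float)-np.array(p["position"]));s=c[:2]/c[2];s=s*(1+p["k1"]*(s@s))
    return [round(float(s[0]*p["fx"]+p["cx"]),1),round(float(s[1]*p["fy"]+p["cy"]),1)]
def save(p,n,crop=None,sc=1):
    im=cv2.cvtColor(p["img"],cv2.COLOR_RGB2BGR)
    if crop: im=im[crop[1]:crop[3],crop[0]:crop[2]]
    cv2.imwrite("pics/"+n,cv2.resize(im,None,fx=sc,fy=sc,interpolation=cv2.INTER_CUBIC))
E
python3 - <<'E'
from h import *
print(sensors.state(), env.finger_overhang)
Z=dict(cap_grip=102,well=66,pad_top=6,dongle=0,tweezers=0,kapton=0,marker=0)
ims=[]
for c in ("top","scene"):
    p=viewer.grab_frame(c); print(c,p["position"],p["attitude"],p["fx"],p["k1"],p["img"].shape)
    save(p,c+"0.png")
    for n,z in Z.items():
        for d in viewer.pinpoint(n,p)[:4]:
            print(n,round(d["score"],2),np.round(d["location"]),np.round(at_z(p,d["location"],z)))
E
```

```text
{'time_s': 0.0, 'qpos': array([ 6.19929811e+01,  1.83514738e+01,  8.97044067e+01,  2.04330406e-04,
        7.20429069e+01, -1.14719397e+00]), 'qvel': array([-0.02776035, -0.02427258,  0.03222413, -0.02040785, -0.02227757,
       -0.01688071]), 'effort': array([-3.02146284e-03, -4.12463164e+01, -2.31969881e+01,  7.25887902e-02,
        4.57312376e-02, -1.30192702e-04]), 'ee_pos': array([259.58410543, 512.55475874, 227.13547221]), 'ee_rot': array([-1.79901236e+02, -2.17204897e-03,  1.53140110e+02]), 'force': array([-0.72064143,  0.13945966,  0.05559453]), 'torque': array([ 0.04027793,  0.02863748, -0.01058989]), 'gripper_force': 0.0, 'gripper_width': 91.21912100937627} 14.0
top [ 408.55161503   49.03221999 1049.84015791] [-173.72309482    0.56547924  -90.63029449] 502.76615104427987 -0.134454357772966 (480, 640, 3)
cap_grip 0.69 [389. 254.] [486. -72. 102.]
cap_grip 0.66 [393. 248.] [498. -80. 102.]
cap_grip 0.44 [318. 279.] [441.  62. 102.]
cap_grip 0.43 [389. 249.] [496. -72. 102.]
well 0.86 [386. 249.] [498. -71.  66.]
pad_top 0.86 [211. 240.] [529. 287.   6.]
dongle 0.65 [196. 225.] [560. 323.   0.]
dongle 0.58 [388. 252.] [498. -84.   0.]
tweezers 0.59 [377. 323.] [352. -59.   0.]
kapton 0.68 [441. 318.] [ 359. -192.    0.]
marker 0.9 [261. 172.] [674. 183.   0.]
scene [-202.49471128 -282.784979    537.61627122] [-118.82802987    1.49201726  -65.39158712] 491.0117147002862 -0.01755866488734048 (480, 640, 3)
cap_grip 0.68 [390. 253.] [501. -71. 102.]
cap_grip 0.67 [307. 287.] [354.  17. 102.]
well 0.71 [391. 272.] [499. -74.  66.]
dongle 0.46 [226. 240.] [581. 339.   0.]
tweezers 0.93 [350. 350.] [354. -56.   0.]
kapton 0.66 [435. 374.] [ 354. -193.    0.]
marker 0.58 [306. 233.] [681. 185.   0.]
```

View pics/top0.png

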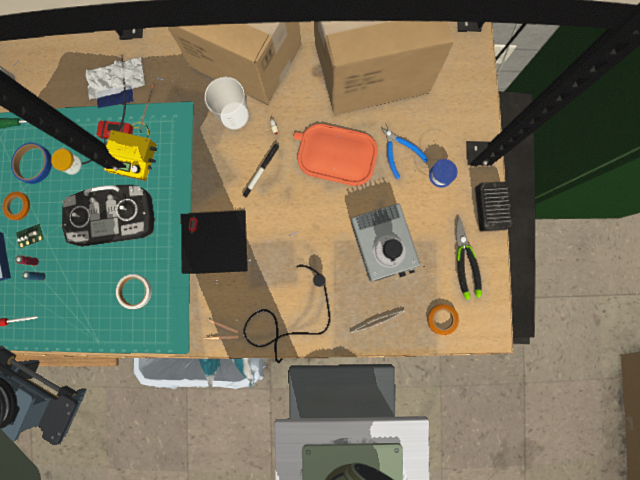

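View pics/scene0.png

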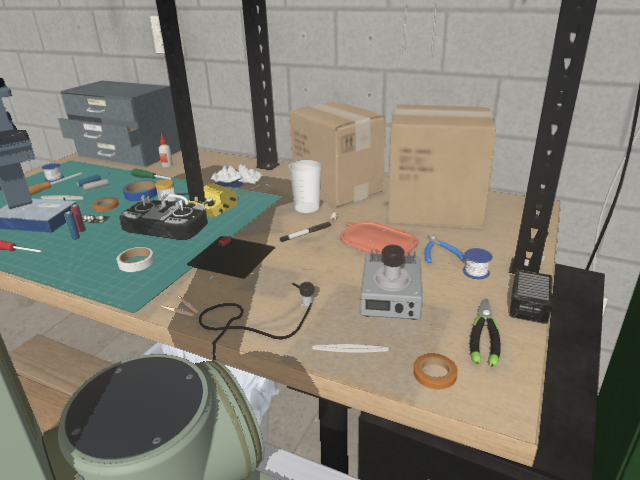

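Possible caps: the knob on the tester (top image px 391,249) and a small knob on a cable (top px 319,281). I choose the one on the tester, since it is the larger and it is latched in the bezel. I'll go above it and check with a close crop.

```bash
cat >> h.py <<'E'
def plan(dst,yaw,n,src=None,syaw=None):
    s=sensors.state();src=s["ee_pos"] if src is None else np.array(src,float)
    syaw=s["ee_rot"][2] if syaw is None else syaw
    out=[];dy=(yaw-syaw+180)%360-180;d=(np.array(dst,float)-src)/n/10
    for i in range(n):
        a=np.radians(syaw+dy*i/n);c,q=np.cos(a),np.sin(a)
        out.append([round(float(v),2) for v in (c*d[0]+q*d[1],q*d[0]-c*d[1],-d[2])]+[0,0,round(-np.radians(dy)/n,3)])
    for k in range(0,n,5): print(sum(out[k:k+5],[]))
def st():
    s=sensors.state();print(round(s["time_s"],2),np.round(s["ee_pos"],2),np.round(s["ee_rot"],2),"F",np.round(s["force"],2),"w",round(s["gripper_width"],1),round(s["gripper_force"],1))
E
python3 -c "
from h import *
plan([499,-73,228],48,20)
p=viewer.grab_frame('top');save(p,'crop1.png',(290,170,450,310),4)"
```

```text
[-2.39, -2.07, 0.0, 0, 0, np.float64(0.092), -2.57, -1.85, 0.0, 0, 0, np.float64(0.092), -2.73, -1.6, 0.0, 0, 0, np.float64(0.092), -2.86, -1.35, 0.0, 0, 0, np.float64(0.092), -2.98, -1.08, 0.0, 0, 0, np.float64(0.092)]
[-3.06, -0.8, 0.0, 0, 0, np.float64(0.092), -3.12, -0.52, 0.0, 0, 0, np.float64(0.092), -3.16, -0.23, 0.0, 0, 0, np.float64(0.092), -3.16, 0.06, 0.0, 0, 0, np.float64(0.092), -3.15, 0.35, 0.0, 0, 0, np.float64(0.092)]
[-3.1, 0.64, 0.0, 0, 0, np.float64(0.092), -3.03, 0.92, 0.0, 0, 0, np.float64(0.092), -2.93, 1.19, 0.0, 0, 0, np.float64(0.092), -2.81, 1.46, 0.0, 0, 0, np.float64(0.092), -2.66, 1.71, 0.0, 0, 0, np.float64(0.092)]
[-2.5, 1.94, 0.0, 0, 0, np.float64(0.092), -2.31, 2.17, 0.0, 0, 0, np.float64(0.092), -2.1, 2.37, 0.0, 0, 0, np.float64(0.092), -1.87, 2.55, 0.0, 0, 0, np.float64(0.092), -1.63, 2.71, 0.0, 0, 0, np.float64(0.092)]
```

View pics/crop1.png

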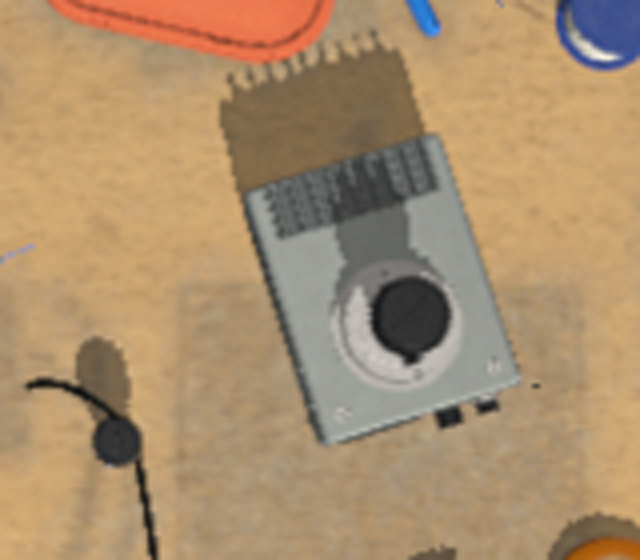

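The crop shows the large knob on the tester's bezel (crop px 410,315) and the small knob on its cable (117,440). The choice stands. Now I'll move above it.

>>> {"fn": "step_arm", "kwargs": {
  "plan": [-2.39,-2.07,0,0,0,0.092,-2.57,-1.85,0,0,0,0.092,-2.73,-1.6,0,0,0,0.092,-2.86,-1.35,0,0,0,0.092,-2.98,-1.08,0,0,0,0.092]
}}

```text
time_s: 1.27
ee_pos: [319.7, 365.1, 228.0]
ee_rot: [180.0, 0.0, 126.6]
force: [1.1, -0.5, 0.2]
gripper_width: 91.4
gripper_force: 0.0
```

>>> {"fn": "step_arm", "kwargs": {
  "plan": [-3.06,-0.8,0,0,0,0.092,-3.12,-0.52,0,0,0,0.092,-3.16,-0.23,0,0,0,0.092,-3.16,0.06,0,0,0,0.092,-3.15,0.35,0,0,0,0.092]
}}

```text
time_s: 1.68
ee_pos: [379.2, 218.4, 228.2]
ee_rot: [180.0, -0.0, 100.2]
force: [0.7, 0.3, -0.1]
gripper_width: 91.1
gripper_force: 0.0
```

>>> {"fn": "step_arm", "kwargs": {
  "plan": [-3.1,0.64,0,0,0,0.092,-3.03,0.92,0,0,0,0.092,-2.93,1.19,0,0,0,0.092,-2.81,1.46,0,0,0,0.092,-2.66,1.71,0,0,0,0.092]
}}

```text
time_s: 2.1
ee_pos: [438.7, 71.6, 228.2]
ee_rot: [180.0, -0.0, 73.8]
force: [-0.5, 0.0, -0.1]
gripper_width: 91.0
gripper_force: 0.0
```

>>> {"fn": "step_arm", "kwargs": {
  "plan": [-2.5,1.94,0,0,0,0.092,-2.31,2.17,0,0,0,0.092,-2.1,2.37,0,0,0,0.092,-1.87,2.55,0,0,0,0.092,-1.63,2.71,0,0,0,0.092]
}}

```text
time_s: 2.52
ee_pos: [497.9, -75.3, 228.1]
ee_rot: [180.0, -0.0, 47.4]
force: [0.7, 1.2, -0.4]
gripper_width: 91.5
gripper_force: 0.0
```

```bash
python3 -c "
from h import *
p=viewer.grab_frame('wrist');save(p,'w1.png');st();print(p['position'],p['attitude'])
for n,z in dict(cap_grip=102,well=66,cap_foot=57).items():
  for d in viewer.pinpoint(n,p)[:3]: print(n,round(d['score'],2),np.round(d['location']),np.round(at_z(p,d['location'],z),1))"
```

```text
2.57 [500.55 -80.05 228.03] [1.7967e+02 7.0000e-02 4.7120e+01] F [ 3.37 -3.25  1.58] w 91.1 0.0
[545.784545   -24.13165302 385.21917014] [ 1.65501473e+02 -1.12252396e-02 -4.26230487e+01]
cap_grip 0.98 [191. 165.] [461.3  44.3 102. ]
cap_grip 0.57 [323. 244.] [495.7 -77.8 102. ]
well 0.89 [320. 236.] [493.3 -77.1  66. ]
cap_foot 0.84 [200. 164.] [454.6  50.3  57. ]
cap_foot 0.77 [322. 233.] [494.9 -77.4  57. ]
cap_foot 0.45 [323. 236.] [493.  -80.9  57. ]
```

View pics/w1.png

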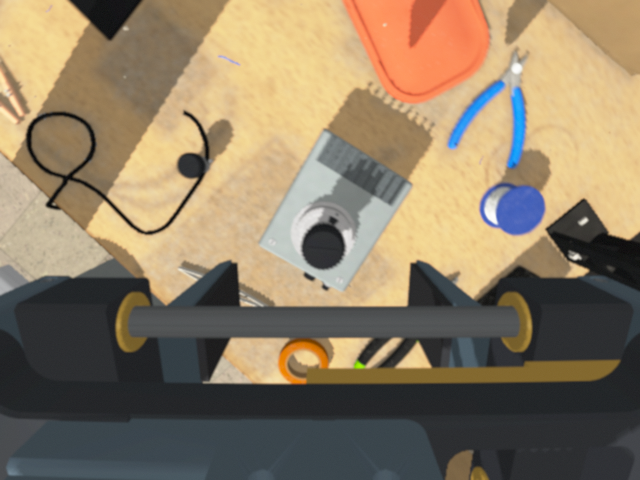

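The wrist view shows the black cap at (322,244) on the round bezel and the small cabled knob at (191,165). The arm was still settling when it was taken, so I'll re-measure at rest.

>>> {"fn": "step_arm", "kwargs": {
  "plan": [0,0,0,0,0,0,0,0,0,0,0,0,0,0,0,0,0,0,0,0,0,0,0,0,0,0,0,0,0,0]
}}

```text
time_s: 3.13
ee_pos: [497.4, -73.0, 228.1]
ee_rot: [180.0, -0.0, 47.8]
force: [0.1, -1.1, 0.1]
gripper_width: 91.1
gripper_force: 0.0
```

```bash
python3 -c "
from h import *
for c in ('wrist','wrist','scene'):
  p=viewer.grab_frame(c);st()
  for n,z in dict(cap_grip=102,well=66).items():
    for d in viewer.pinpoint(n,p)[:3]: print(c,n,round(d['score'],2),np.round(d['location'],1),np.round(at_z(p,d['location'],z),1))
  if c=='wrist':
    save(p,'w2.png',(240,180,420,300),4)
    im=p['img'].astype(int).max(2); 
    print('px of (498,-73,115)',px(p,[498,-73,115]))
"
```

```text
3.18 [497.47 -73.13 228.06] [ 1.7999e+02 -1.0000e-02  4.7770e+01] F [-0.01  0.63  0.1 ] w 90.9 0.0
wrist cap_grip 0.75 [191.2 167.4] [458.9  45.2 102. ]
wrist cap_grip 0.66 [325.2 242.9] [497.3 -76.3 102. ]
wrist well 0.72 [324.5 238.1] [494.  -79.3  66. ]
px of (498,-73,115) [323.2, 243.4]
3.33 [497.54 -73.45 227.99] [ 1.800e+02 -1.000e-02  4.774e+01] F [ 0.04 -0.69  0.  ] w 91.7 0.0
wrist cap_grip 0.92 [192.3 167.3] [459.8  44.3 102. ]
wrist cap_grip 0.83 [326.2 246.5] [495.9 -79.7 102. ]
wrist well 0.97 [326.7 239. ] [495.  -81.7  66. ]
px of (498,-73,115) [322.8, 243.1]
3.48 [497.56 -73.65 227.92] [-180.     -0.     47.71] F [-0.57  0.78 -0.63] w 91.2 0.0
scene cap_grip 0.83 [304.3 289. ] [348.   17.3 102. ]
scene cap_grip 0.8 [391.7 254.9] [496.2 -75.7 102. ]
scene well 0.74 [393.  271.3] [501.5 -77.8  66. ]
scene well 0.31 [224.  240.2] [483.1 266.3  66. ]
scene well 0.26 [434.8 372.2] [ 288.7 -203.3   66. ]
```

View pics/w2.png

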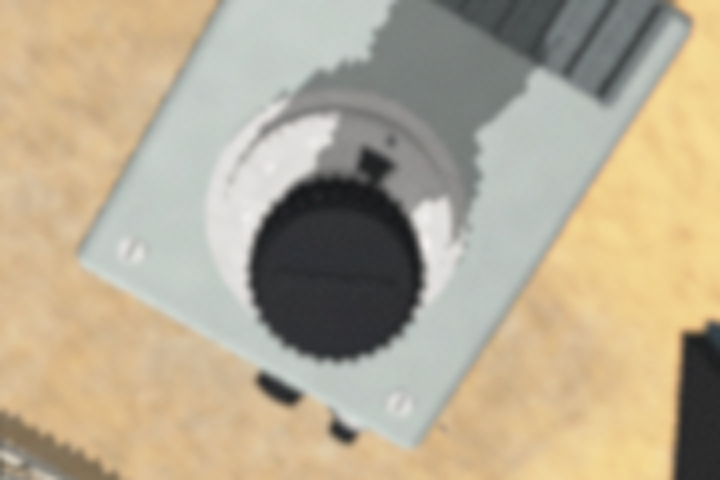

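```bash
python3 -c "
from h import *
p=viewer.grab_frame('wrist')
print('knob top',at_z(p,(324.3,248),115))
# fit dark knob blob in top cam
for c in ('wrist','top'):
  p=viewer.grab_frame(c);u=px(p,[498,-75,110]);g=p['img'].max(2)
  m=(g<75).astype(np.uint8);x,y=map(int,u);w=np.zeros_like(m);k=40 if c=='wrist' else 24;w[y-k:y+k,x-k:x+k]=m[y-k:y+k,x-k:x+k]
  w=cv2.morphologyEx(w,cv2.MORPH_OPEN,np.ones((5,5)))
  cs,_=cv2.findContours(w,0,1)
  for q in cs:
    if cv2.contourArea(q)>50:
      (cx,cy),r=cv2.minEnclosingCircle(q);print(c,u,cv2.boundingRect(q),(cx,cy),r,np.round(at_z(p,(cx,cy),110),1))
  for X in ([498,-75,115],[498,-75,66]): print(px(p,X))
"
```

```text
knob top [496.15924205 -77.19122965 115.        ]
wrist [324.1, 243.1] (303, 224, 42, 45) (324.5, 246.0) 23.048959732055664 [496.5 -77.  110. ]
[324.2, 244.7]
[324.1, 231.8]
top [390.5, 247.3] (366, 244, 16, 27) (373.0, 257.0) 14.764923095703125 [480.2 -41.5 110. ]
[390.9, 247.1]
[387.7, 249.5]
```

>>> {"fn": "step_arm", "kwargs": {
  "plan": [-0.37,0.14,3,0,0,0,0,0,3,0,0,0,0,0,3,0,0,0,0,0,2.5,0,0,0,0,0,1.5,0,0,0]
}}

```text
time_s: 4.15
ee_pos: [494.5, -77.1, 95.3]
ee_rot: [-179.8, 0.1, 47.7]
force: [0.2, 0.1, 0.2]
gripper_width: 91.3
gripper_force: 0.0
```

>>> {"fn": "step_arm", "kwargs": {
  "plan": [0,0,0,0,0,0,0,0,0,0,0,0,0,0,0,0,0,0,0,0,0,0,0,0,0,0,0,0,0,0]
}}

```text
time_s: 4.57
ee_pos: [497.0, -77.5, 99.3]
ee_rot: [179.9, -0.1, 47.7]
force: [0.6, 0.3, -0.3]
gripper_width: 91.0
gripper_force: 0.0
```

```bash
cat >> h.py <<'E'
def avg(n=6):
    f=[];z=[]
    for _ in range(n):
        viewer.grab_frame("wrist");s=sensors.state();f.append(s["force"]);z.append(s["ee_pos"])
    st();print("avgF",np.round(np.mean(f,0),2),"sd",np.round(np.std(f,0),2),"pos",np.round(np.mean(z,0),2))
E
python3 -c "
from h import *
avg(8)
p=viewer.grab_frame('scene');save(p,'s2.png',(320,190,480,310),4)
q=viewer.grab_frame('wrist')
for n in ('cap_grip',): print([(d['location'],np.round(at_z(q,d['location'],102),1)) for d in viewer.pinpoint(n,q)[:2]])
"
```

```text
4.97 [496.11 -77.3   98.04] [ 1.7999e+02 -1.0000e-02  4.7720e+01] F [-0.36  1.44  0.25] w 91.2 0.0
avgF [-0.33  0.36 -0.07] sd [0.37 0.52 0.3 ] pos [496.38 -77.36  98.47]
[([117.0, 163.3], array([474. ,  34.2, 102. ])), ([320.3, 304.0], array([495.3, -76.8, 102. ]))]
```

View pics/s2.png

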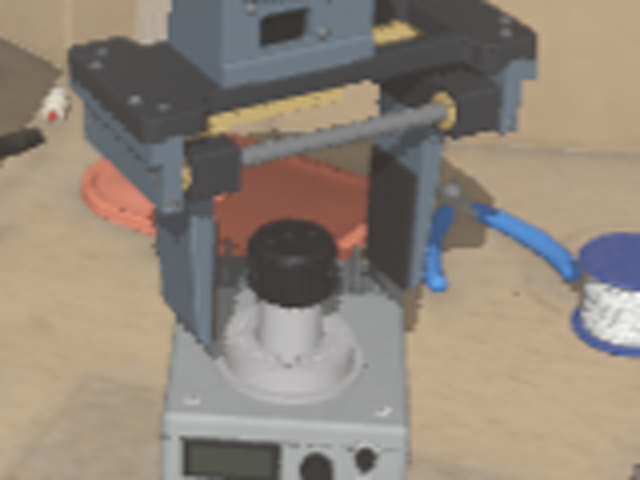

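The crop shows the knob (crop px 290,262) centred between the open fingers, with the tips above the bezel. Now I'll grip it.

>>> {"fn": "step_arm", "kwargs": {
  "plan": [0,0,0,0,0,0,0,0,0,0,0,0,0,0,0,0,0,0,0,0,0,0,0,0,0,0,0,0,0,0],
  "hand": 3,
  "newtons": 40
}}

```text
time_s: 5.53
ee_pos: [496.1, -77.3, 97.9]
ee_rot: [-180.0, -0.0, 47.7]
force: [0.1, 0.7, 0.1]
gripper_width: 61.0
gripper_force: 0.0
```

>>> {"fn": "step_arm", "kwargs": {
  "plan": [0,0,0,0,0,0,0,0,0,0,0,0,0,0,0,0,0,0,0,0,0,0,0,0,0,0,0,0,0,0]
}}

```text
time_s: 5.95
ee_pos: [495.8, -77.1, 98.0]
ee_rot: [-180.0, 0.0, 47.7]
force: [-1.4, 1.4, 1.8]
gripper_width: 37.0
gripper_force: 40.0
```

```bash
python3 -c "
from h import *
avg(6)"
```

```text
6.25 [495.82 -77.13  97.96] [-179.96    0.     47.71] F [-1.45  1.86  2.83] w 37.2 40.0
avgF [-1.6   1.74  2.2 ] sd [0.58 0.29 0.42] pos [495.8  -77.12  97.96]
```

>>> {"fn": "step_arm", "kwargs": {
  "plan": [0,-0.02,0.1,0,0,0,0,0,0.1,0,0,0,0,0,0.1,0,0,0,0,0,0,0,0,0,0,0,0,0,0,0]
}}

```text
time_s: 6.67
ee_pos: [496.3, -77.0, 95.6]
ee_rot: [180.0, -0.1, 47.7]
force: [-1.7, 2.3, 6.7]
gripper_width: 37.2
gripper_force: 40.0
```

```bash
python3 -c "
from h import *
avg(6)"
```

```text
6.97 [496.29 -77.    95.57] [ 1.7997e+02 -5.0000e-02  4.7700e+01] F [-1.11  1.61  5.99] w 36.8 40.0
avgF [-1.88  1.91  6.24] sd [0.46 0.42 0.36] pos [496.3  -77.01  95.58]
```

>>> {"fn": "step_arm", "kwargs": {
  "plan": [0,-0.03,0.05,0,0,0,0,0,0.05,0,0,0,0,0,0.05,0,0,0,0,0,0,0,0,0,0,0,0,0,0,0]
}}

```text
time_s: 7.38
ee_pos: [496.3, -76.9, 94.3]
ee_rot: [179.9, -0.1, 47.7]
force: [-2.7, 2.6, 7.2]
gripper_width: 37.4
gripper_force: 40.0
```

```bash
python3 -c "
from h import *
avg(6)"
```

```text
7.68 [496.33 -76.94  94.3 ] [ 1.7993e+02 -7.0000e-02  4.7710e+01] F [-2.18  2.57  6.72] w 37.1 40.0
avgF [-2.01  2.13  7.21] sd [0.19 0.25 0.37] pos [496.33 -76.94  94.3 ]
```

>>> {"fn": "step_arm", "kwargs": {
  "plan": [0,0,0.05,0,0,0,0,0,0.05,0,0,0,0,0,0,0,0,0,0,0,0,0,0,0,0,0,0,0,0,0]
}}

```text
time_s: 8.1
ee_pos: [496.4, -76.9, 93.4]
ee_rot: [179.9, -0.1, 47.7]
force: [-1.2, 2.1, 7.8]
gripper_width: 37.1
gripper_force: 40.0
```

```bash
python3 -c "
from h import *
avg(8)"
```

```text
8.5 [496.35 -76.93  93.36] [ 1.7993e+02 -7.0000e-02  4.7710e+01] F [-1.55  2.51  8.33] w 37.2 40.0
avgF [-2.07  1.86  8.  ] sd [0.41 0.63 0.48] pos [496.35 -76.93  93.36]
```

>>> {"fn": "step_arm", "kwargs": {
  "plan": [0,0,0.05,0,0,0,0,0,0,0,0,0,0,0,0,0,0,0,0,0,0,0,0,0]
}}

```text
time_s: 8.83
ee_pos: [496.4, -76.9, 92.9]
ee_rot: [179.9, -0.1, 47.7]
force: [-1.9, 2.4, 8.5]
gripper_width: 36.9
gripper_force: 40.0
```

```bash
python3 -c "
from h import *
avg(6)"
```

```text
9.13 [496.37 -76.92  92.91] [ 1.7993e+02 -7.0000e-02  4.7710e+01] F [-2.85  1.49  8.61] w 37.3 40.0
avgF [-2.05  1.83  8.03] sd [0.43 0.52 0.29] pos [496.36 -76.92  92.89]
```

>>> {"fn": "step_arm", "kwargs": {
  "plan": [0,0,0.05,0,0,0,0,0,0,0,0,0,0,0,0,0,0,0,0,0,0,0,0,0]
}}

```text
time_s: 9.47
ee_pos: [496.4, -76.9, 92.7]
ee_rot: [179.9, -0.1, 47.7]
force: [-2.6, 1.9, 10.3]
gripper_width: 37.1
gripper_force: 40.0
```

```bash
python3 -c "
from h import *
avg(6)"
```

```text
9.77 [496.41 -76.9   92.7 ] [ 1.7992e+02 -8.0000e-02  4.7700e+01] F [-2.82  2.11  9.65] w 37.3 40.0
avgF [-2.49  1.9   9.92] sd [0.58 0.65 0.17] pos [496.41 -76.9   92.68]
```

>>> {"fn": "step_arm", "kwargs": {
  "plan": [0,0,0,0,0,-0.06,0,0,0,0,0,-0.06,0,0,0,0,0,-0.06,0,0,0,0,0,-0.06,0,0,0,0,0,0]
}}

```text
time_s: 10.18
ee_pos: [495.6, -77.2, 92.5]
ee_rot: [180.0, 0.0, 61.6]
force: [-4.2, 1.0, 11.9]
gripper_width: 36.9
gripper_force: 40.0
```

```bash
python3 -c "
from h import *
avg(4);print(sensors.state()['torque'])"
```

```text
10.38 [495.68 -77.14  92.55] [179.98   0.    61.47] F [-3.99  1.21 10.1 ] w 37.2 40.0
avgF [-3.91  0.79 10.5 ] sd [0.26 0.6  0.3 ] pos [495.66 -77.15  92.55]
[ 0.14486456  0.9300199  -0.06088156]
```

>>> {"fn": "step_arm", "kwargs": {
  "plan": [0,-0.03,0,0,0,-0.08,0,0,0,0,0,-0.08,0,0,0,0,0,-0.08,0,0,0,0,0,-0.08,0,0,0,0,0,0]
}}

```text
time_s: 10.8
ee_pos: [495.5, -77.0, 92.6]
ee_rot: [180.0, 0.0, 80.0]
force: [-4.1, 1.4, 10.8]
gripper_width: 37.0
gripper_force: 40.0
```

```bash
python3 -c "
from h import *
avg(4);print(sensors.state()['torque'])"
```

```text
11.0 [495.49 -76.95  92.56] [1.7997e+02 1.0000e-02 7.9810e+01] F [-4.43  1.4  10.03] w 37.2 40.0
avgF [-3.84  1.09 10.51] sd [0.53 0.25 0.36] pos [495.47 -76.96  92.55]
[ 0.1733452   0.84676319 -0.00319121]
```

>>> {"fn": "step_arm", "kwargs": {
  "plan": [0,-0.03,0,0,0,-0.08,0,0,0,0,0,-0.08,0,0,0,0,0,-0.08,0,0,0,0,0,-0.08,0,0,0,0,0,-0.08]
}}

```text
time_s: 11.42
ee_pos: [495.0, -77.3, 92.5]
ee_rot: [-180.0, 0.1, 103.0]
force: [-4.4, -1.6, 10.9]
gripper_width: 36.9
gripper_force: 40.0
```

```bash
python3 -c "
from h import *
avg(4);print(sensors.state()['torque'])"
```

```text
11.62 [495.05 -77.19  92.54] [-1.8000e+02  5.0000e-02  1.0274e+02] F [-4.29  0.34 10.94] w 37.2 40.0
avgF [-4.08  0.27 10.83] sd [0.41 0.52 0.57] pos [495.03 -77.22  92.53]
[-0.02276195  0.89630474 -0.04318454]
```

>>> {"fn": "step_arm", "kwargs": {
  "plan": [0,-0.03,0,0,0,-0.06,0,0,0,0,0,-0.06,0,0,0,0,0,-0.06,0,0,0,0,0,0,0,0,0,0,0,0]
}}

```text
time_s: 12.03
ee_pos: [495.0, -77.2, 92.6]
ee_rot: [180.0, 0.0, 113.0]
force: [-3.8, 0.3, 10.4]
gripper_width: 37.0
gripper_force: 40.0
```

```bash
python3 -c "
from h import *
avg(4);print(sensors.state()['torque'])
p=viewer.grab_frame('wrist');save(p,'w3.png',(200,200,440,380),3.3)
"
```

```text
12.23 [495.02 -77.13  92.57] [1.7997e+02 5.0000e-02 1.1304e+02] F [-3.06 -0.07 10.75] w 37.0 40.0
avgF [-3.34  0.44 10.6 ] sd [0.32 0.37 0.17] pos [495.02 -77.14  92.55]
[0.04101763 0.7884853  0.00967153]
```

View pics/w3.png

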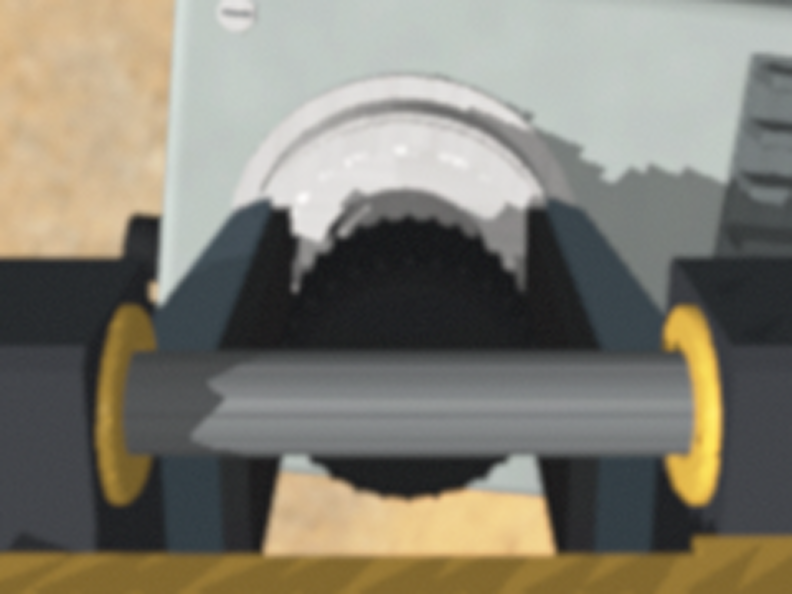

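The crop shows the knob (centre near 405,350) held between the fingers. The bar is hidden, but the measured turn is 65.3° with no torque build-up. I'll lift a little and check.

>>> {"fn": "step_arm", "kwargs": {
  "plan": [0,0,-0.2,0,0,0,0,0,-0.2,0,0,0,0,0,-0.2,0,0,0,0,0,-0.2,0,0,0,0,0,0,0,0,0]
}}

```text
time_s: 12.7
ee_pos: [495.0, -77.0, 99.9]
ee_rot: [180.0, 0.0, 113.0]
force: [-3.7, 0.5, 6.1]
gripper_width: 37.2
gripper_force: 40.0
```

```bash
python3 -c "
from h import *
avg(4);print(sensors.state()['torque'])
"
```

```text
12.9 [494.98 -76.99  99.75] [1.7999e+02 2.0000e-02 1.1304e+02] F [-1.36 -0.4   5.88] w 37.3 40.0
avgF [-2.38 -0.    6.12] sd [0.59 0.37 0.49] pos [494.99 -77.    99.77]
[-0.03403308  0.53678835 -0.0076547 ]
```

>>> {"fn": "step_arm", "kwargs": {
  "plan": [0,0,-0.2,0,0,0,0,0,-0.2,0,0,0,0,0,-0.2,0,0,0,0,0,-0.2,0,0,0,0,0,-0.2,0,0,0]
}}

```text
time_s: 13.32
ee_pos: [495.1, -76.9, 109.3]
ee_rot: [180.0, -0.0, 113.0]
force: [0.6, 0.5, -0.5]
gripper_width: 37.0
gripper_force: 40.0
```

>>> {"fn": "step_arm", "kwargs": {
  "plan": [0,0,-0.3,0,0,0,0,0,-0.4,0,0,0,0,0,-0.4,0,0,0,0,0,-0.4,0,0,0,0,0,-0.4,0,0,0]
}}

```text
time_s: 13.73
ee_pos: [495.0, -76.8, 128.9]
ee_rot: [180.0, 0.0, 113.0]
force: [-0.9, -0.7, -0.7]
gripper_width: 37.4
gripper_force: 40.0
```

>>> {"fn": "step_arm", "kwargs": {
  "plan": [0,0,-0.5,0,0,0,0,0,-0.5,0,0,0,0,0,-0.5,0,0,0,0,0,-0.5,0,0,0,0,0,-0.5,0,0,0]
}}

```text
time_s: 14.15
ee_pos: [494.9, -76.9, 154.0]
ee_rot: [180.0, 0.0, 113.0]
force: [0.5, -0.9, 0.0]
gripper_width: 37.4
gripper_force: 40.0
```

>>> {"fn": "step_arm", "kwargs": {
  "plan": [0,0,-1,0,0,0,0,0,-1,0,0,0,0,0,-1,0,0,0,0,0,-1,0,0,0,0,0,-1,0,0,0]
}}

```text
time_s: 14.57
ee_pos: [495.0, -76.9, 204.8]
ee_rot: [180.0, 0.0, 113.0]
force: [-0.0, -0.7, -0.2]
gripper_width: 37.0
gripper_force: 40.0
```

```bash
python3 -c "
from h import *
avg(4)
p=viewer.grab_frame('scene');save(p,'s3.png',(190,130,470,330),2.8)
"
```

```text
14.77 [494.84 -76.84 203.66] [1.7998e+02 1.0000e-02 1.1303e+02] F [ 0.32 -0.04  0.74] w 37.3 40.0
avgF [ 0.39 -0.25  0.38] sd [0.18 0.38 0.84] pos [495.63 -76.98 205.11]
```

View pics/s3.png

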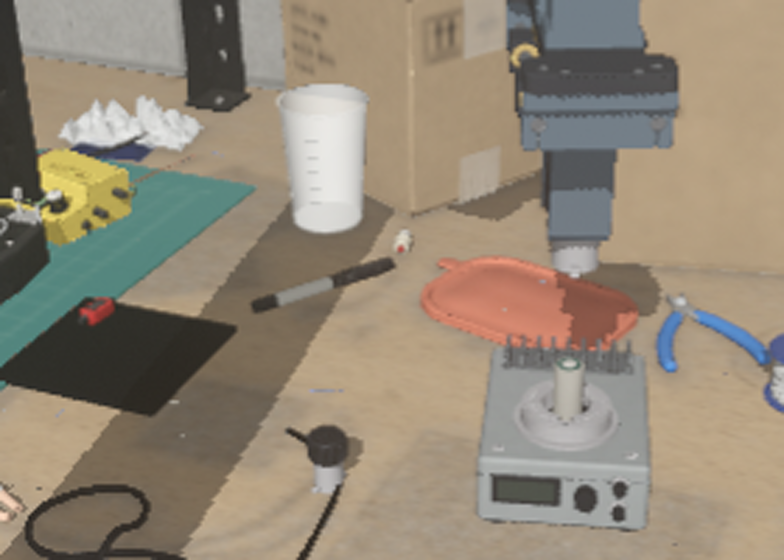

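The crop shows the cap hanging in the gripper (573,258), the cell still standing in the well (568,390), and the pad free apart from the red dongle (97,312). Next I'll locate the pad and carry the cap over.

```bash
python3 -c "
from h import *
p=viewer.grab_frame('top');g=p['img'].max(2)
m=np.zeros((480,640),np.uint8);m[195:290,165:262]=(g[195:290,165:262]<60)
m=cv2.morphologyEx(m,cv2.MORPH_OPEN,np.ones((5,5)));cs,_=cv2.findContours(m,0,1);q=max(cs,key=cv2.contourArea)
b=cv2.boxPoints(cv2.minAreaRect(q));W=np.array([at_z(p,u,6)[:2] for u in b]);print(b.round(),W.round(1),W.mean(0),np.linalg.norm(W-np.roll(W,1,0),axis=1))
print([ (d['score'],at_z(p,d['location'],6)) for d in viewer.pinpoint('pad_top',p)[:1]],[ (d['score'],at_z(p,d['location'],6)) for d in viewer.pinpoint('dongle',p)[:2]])
st()
plan([W.mean(0)[0]-20,W.mean(0)[1]-35,150],90,12)
"
```

```text
[[180. 213.]
 [245. 210.]
 [247. 271.]
 [182. 273.]] [[587.4 356.2]
 [589.7 216.9]
 [462.4 212. ]
 [459.  349.3]] [524.61513818 283.5970626 ] [128.57752083 139.25300442 127.4489769  137.354903  ]
[(0.57, array([532.24829453, 285.39567668,   6.        ]))] [(0.66, array([562.18374446, 323.71645529,   6.        ]))]
14.97 [494.48 -76.79 202.77] [-1.7993e+02 -5.0000e-02  1.1303e+02] F [-0.02  0.39 -0.79] w 37.1 40.0
[2.46, 1.14, 0.44, 0, 0, np.float64(0.034), 2.5, 1.06, 0.44, 0, 0, np.float64(0.034), 2.53, 0.97, 0.44, 0, 0, np.float64(0.034), 2.56, 0.89, 0.44, 0, 0, np.float64(0.034), 2.59, 0.8, 0.44, 0, 0, np.float64(0.034)]
[2.62, 0.71, 0.44, 0, 0, np.float64(0.034), 2.64, 0.62, 0.44, 0, 0, np.float64(0.034), 2.66, 0.54, 0.44, 0, 0, np.float64(0.034), 2.68, 0.45, 0.44, 0, 0, np.float64(0.034), 2.69, 0.36, 0.44, 0, 0, np.float64(0.034)]
[2.7, 0.27, 0.44, 0, 0, np.float64(0.034), 2.71, 0.18, 0.44, 0, 0, np.float64(0.034)]
```

>>> {"fn": "step_arm", "kwargs": {
  "plan": [2.46,1.14,0.44,0,0,0.034,2.5,1.06,0.44,0,0,0.034,2.53,0.97,0.44,0,0,0.034,2.56,0.89,0.44,0,0,0.034,2.59,0.8,0.44,0,0,0.034]
}}

```text
time_s: 15.38
ee_pos: [499.0, 59.8, 180.8]
ee_rot: [-180.0, -0.0, 103.2]
force: [0.0, -0.3, -0.2]
gripper_width: 37.4
gripper_force: 40.0
```

>>> {"fn": "step_arm", "kwargs": {
  "plan": [2.62,0.71,0.44,0,0,0.034,2.64,0.62,0.44,0,0,0.034,2.66,0.54,0.44,0,0,0.034,2.68,0.45,0.44,0,0,0.034,2.69,0.36,0.44,0,0,0.034]
}}

```text
time_s: 15.8
ee_pos: [503.7, 195.6, 158.7]
ee_rot: [-179.9, 0.0, 93.5]
force: [-0.2, 0.4, -0.2]
gripper_width: 37.6
gripper_force: 40.0
```

>>> {"fn": "step_arm", "kwargs": {
  "plan": [2.7,0.27,0.44,0,0,0.034,2.71,0.18,0.44,0,0,0.034,0,0,2,0,0,0,0,0,2,0,0,0,0,0,2,0,0,0]
}}

```text
time_s: 16.22
ee_pos: [505.9, 249.2, 89.4]
ee_rot: [-180.0, 0.0, 89.7]
force: [-0.3, 0.6, -1.5]
gripper_width: 37.2
gripper_force: 40.0
```

>>> {"fn": "step_arm", "kwargs": {
  "plan": [0,0,1.5,0,0,0,0,0,1,0,0,0,0,0,0.5,0,0,0,0,0,0,0,0,0,0,0,0,0,0,0]
}}

```text
time_s: 16.63
ee_pos: [506.6, 248.7, 61.0]
ee_rot: [180.0, -0.0, 89.6]
force: [-0.1, 0.8, -0.8]
gripper_width: 37.2
gripper_force: 40.0
```

```bash
python3 -c "
from h import *
avg(6)
"
```

```text
16.93 [506.55 248.66  61.38] [ 1.7993e+02 -4.0000e-02  8.9650e+01] F [-0.17  0.57 -1.51] w 37.3 40.0
avgF [ 0.19  0.06 -0.66] sd [0.38 0.37 0.64] pos [506.78 248.77  61.56]
```

>>> {"fn": "step_arm", "kwargs": {
  "plan": [0,0,0.4,0,0,0,0,0,0.4,0,0,0,0,0,0.3,0,0,0,0,0,0.1,0,0,0,0,0,0,0,0,0]
}}

```text
time_s: 17.35
ee_pos: [505.8, 248.4, 48.1]
ee_rot: [-179.9, 0.0, 89.7]
force: [0.2, 0.7, -0.1]
gripper_width: 37.2
gripper_force: 40.0
```

>>> {"fn": "step_arm", "kwargs": {
  "plan": [0,0,0.1,0,0,0,0,0,0.1,0,0,0,0,0,0,0,0,0]
}}

```text
time_s: 17.6
ee_pos: [506.3, 248.6, 46.6]
ee_rot: [180.0, -0.0, 89.7]
force: [-0.4, -0.3, -0.5]
gripper_width: 37.0
gripper_force: 40.0
```

>>> {"fn": "step_arm", "kwargs": {
  "plan": [0,0,0.1,0,0,0,0,0,0,0,0,0,0,0,0,0,0,0]
}}

```text
time_s: 17.85
ee_pos: [506.3, 248.7, 46.5]
ee_rot: [180.0, -0.0, 89.7]
force: [-1.9, 0.0, 5.4]
gripper_width: 37.4
gripper_force: 40.0
```

>>> {"fn": "step_arm", "kwargs": {
  "plan": [0,0,0,0,0,0,0,0,0,0,0,0,0,0,0,0,0,0,0,0,0,0,0,0,0,0,0,0,0,0],
  "hand": 6
}}

```text
time_s: 18.27
ee_pos: [506.1, 248.5, 45.5]
ee_rot: [-180.0, 0.0, 89.7]
force: [-0.6, 0.6, 0.4]
gripper_width: 59.9
gripper_force: 0.0
```

>>> {"fn": "step_arm", "kwargs": {
  "plan": [0,0,-1.5,0,0,0,0,0,-3,0,0,0,0,0,-3,0,0,0,0,0,-3,0,0,0,0,0,-3,0,0,0]
}}

```text
time_s: 18.68
ee_pos: [505.9, 248.4, 181.9]
ee_rot: [-180.0, 0.0, 89.7]
force: [0.2, -0.5, 0.3]
gripper_width: 59.8
gripper_force: 0.0
```

```bash
python3 -c "
from h import *
st()
plan([495,-77,180],113,12)
p=viewer.grab_frame('scene')
save(p,'s4.png',(150,150,470,330),2.5)
for d in viewer.pinpoint('cap_grip',p)[:3]: print(d['score'],d['location'],at_z(p,d['location'],50))
for d in viewer.pinpoint('cell_mid',p)[:3]: print(d['score'],d['location'],at_z(p,d['location'],58))
print(px(p,[506,249,50.5]))
"
```

```text
18.68 [505.93 248.42 181.86] [-1.7998e+02  1.0000e-02  8.9660e+01] F [ 0.22 -0.53  0.31] w 59.8 0.0
[-2.71, -0.07, 0.02, 0, 0, np.float64(-0.034), -2.71, -0.17, 0.02, 0, 0, np.float64(-0.034), -2.7, -0.26, 0.02, 0, 0, np.float64(-0.034), -2.69, -0.35, 0.02, 0, 0, np.float64(-0.034), -2.68, -0.44, 0.02, 0, 0, np.float64(-0.034)]
[-2.66, -0.53, 0.02, 0, 0, np.float64(-0.034), -2.64, -0.62, 0.02, 0, 0, np.float64(-0.034), -2.62, -0.71, 0.02, 0, 0, np.float64(-0.034), -2.59, -0.8, 0.02, 0, 0, np.float64(-0.034), -2.56, -0.89, 0.02, 0, 0, np.float64(-0.034)]
[-2.53, -0.97, 0.02, 0, 0, np.float64(-0.034), -2.5, -1.06, 0.02, 0, 0, np.float64(-0.034)]
0.93 [235.9, 241.9] [509.63061002 257.91529703  50.        ]
0.7 [305.3, 286.1] [422.26917241  55.50520918  50.        ]
0.63 [392.0, 274.9] [501.58840817 -76.28849451  58.        ]
0.27 [229.7, 254.9] [450.37436805 231.50534055  58.        ]
[238.6, 243.3]
```

View pics/s4.png

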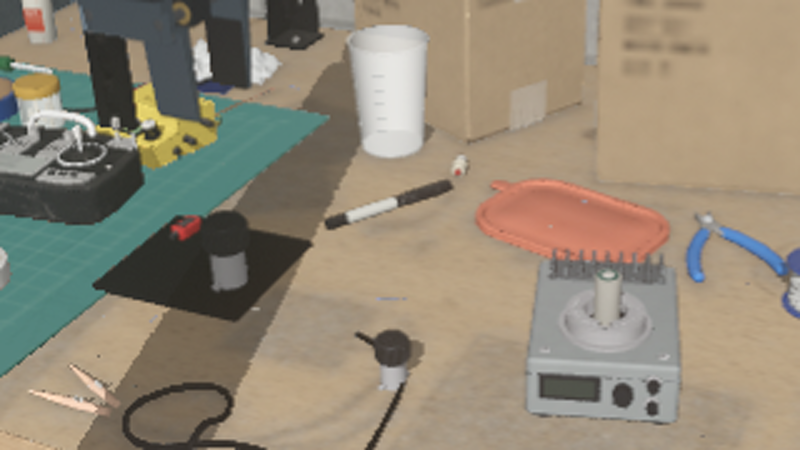

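The crop shows the cap standing upright on the pad (228,255) and the cell in the well (608,295). Now back to the cell.

>>> {"fn": "step_arm", "kwargs": {
  "plan": [-2.71,-0.07,0.02,0,0,-0.034,-2.71,-0.17,0.02,0,0,-0.034,-2.7,-0.26,0.02,0,0,-0.034,-2.69,-0.35,0.02,0,0,-0.034,-2.68,-0.44,0.02,0,0,-0.034]
}}

```text
time_s: 19.25
ee_pos: [500.5, 111.6, 178.0]
ee_rot: [-179.8, 0.0, 99.5]
force: [0.7, 0.1, 0.4]
gripper_width: 60.0
gripper_force: 0.0
```

>>> {"fn": "step_arm", "kwargs": {
  "plan": [-2.66,-0.53,0.02,0,0,-0.034,-2.64,-0.62,0.02,0,0,-0.034,-2.62,-0.71,0.02,0,0,-0.034,-2.59,-0.8,0.02,0,0,-0.034,-2.56,-0.89,0.02,0,0,-0.034]
}}

```text
time_s: 19.67
ee_pos: [496.0, -23.8, 177.1]
ee_rot: [-179.8, -0.1, 109.2]
force: [0.8, 0.5, 0.2]
gripper_width: 59.8
gripper_force: 0.0
```

>>> {"fn": "step_arm", "kwargs": {
  "plan": [-2.53,-0.97,0.02,0,0,-0.034,-2.5,-1.06,0.02,0,0,-0.034,0,0,0,0,0,0,0,0,0,0,0,0,0,0,0,0,0,0]
}}

```text
time_s: 20.08
ee_pos: [494.8, -76.3, 177.2]
ee_rot: [-179.9, -0.1, 113.0]
force: [-0.6, 0.3, -1.0]
gripper_width: 60.0
gripper_force: 0.0
```

>>> {"fn": "step_arm", "kwargs": {
  "plan": [0,0,0,0,0,0,0,0,0,0,0,0,0,0,0,0,0,0,0,0,0,0,0,0]
}}

```text
time_s: 20.42
ee_pos: [495.4, -76.1, 178.2]
ee_rot: [180.0, -0.0, 113.1]
force: [0.4, -0.4, 0.5]
gripper_width: 60.0
gripper_force: 0.0
```

```bash
python3 -c "
from h import *
st()
p=viewer.grab_frame('wrist');st()
save(p,'w4.png',(220,200,420,350),4)
for d in viewer.pinpoint('cell_mid',p)[:3]: print(d['score'],d['location'],at_z(p,d['location'],58))
for z in (86,95,58): print(z,px(p,[495,-77,z]))
"
```

```text
20.42 [495.43 -76.11 178.2 ] [ 1.800e+02 -1.000e-02  1.131e+02] F [ 0.39 -0.39  0.51] w 60.0 0.0
20.47 [495.42 -76.24 178.25] [ 1.7999e+02 -1.0000e-02  1.1309e+02] F [ 0.45  0.6  -0.63] w 59.9 0.0
0.83 [323.6, 244.4] [496.56837192 -78.6593766   58.        ]
86 [322.6, 250.9]
95 [322.5, 254.2]
58 [322.7, 242.0]
```

View pics/w4.png

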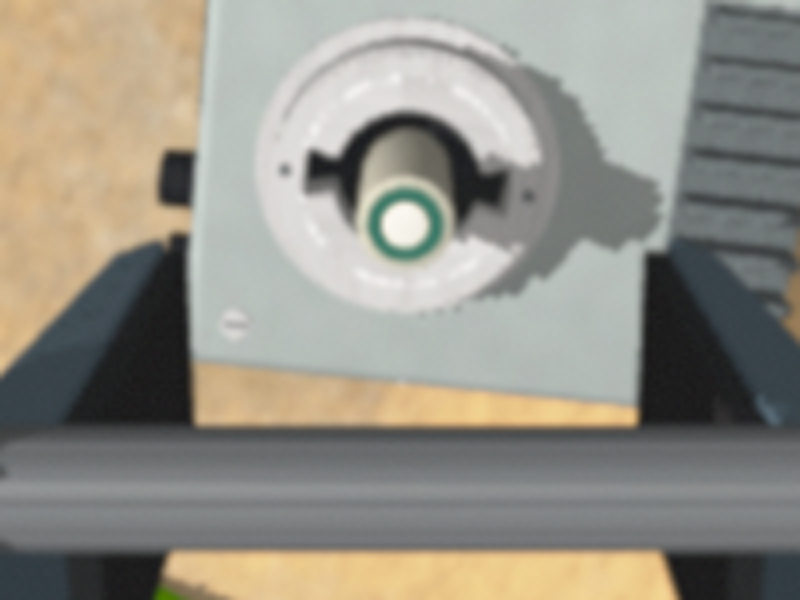

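The crop shows the cell's top (crop px 406,224) centred between the open fingers. Descend so the tips are about 4 mm above the bezel, then pinch.

>>> {"fn": "step_arm", "kwargs": {
  "plan": [0,0,3,0,0,0,0,0,3,0,0,0,0,0,2,0,0,0,0,0,1,0,0,0,0,0,0.4,0,0,0]
}}

```text
time_s: 20.93
ee_pos: [494.5, -76.5, 82.8]
ee_rot: [-179.9, -0.1, 113.0]
force: [-0.7, -0.0, -0.1]
gripper_width: 60.1
gripper_force: 0.0
```

>>> {"fn": "step_arm", "kwargs": {
  "plan": [0,0,0,0,0,0,0,0,0,0,0,0,0,0,0,0,0,0,0,0,0,0,0,0,0,0,0,0,0,0],
  "hand": 1,
  "newtons": 20
}}

```text
time_s: 21.35
ee_pos: [496.0, -76.9, 85.2]
ee_rot: [179.9, 0.1, 113.0]
force: [0.1, 1.0, -0.6]
gripper_width: 29.7
gripper_force: 0.0
```

>>> {"fn": "step_arm", "kwargs": {
  "plan": [0,0,0,0,0,0,0,0,0,0,0,0,0,0,0,0,0,0,0,0,0,0,0,0,0,0,0,0,0,0]
}}

```text
time_s: 21.77
ee_pos: [495.4, -76.8, 84.5]
ee_rot: [180.0, 0.0, 113.0]
force: [-0.6, 0.4, 4.2]
gripper_width: 17.9
gripper_force: 19.9
```

```bash
python3 -c "
from h import *
avg(4)"
```

```text
21.97 [495.45 -76.81  84.48] [179.99   0.   113.03] F [-1.38 -0.92  3.78] w 17.9 19.9
avgF [-1.7  -0.19  4.28] sd [0.34 0.5  0.51] pos [495.43 -76.82  84.51]
```

>>> {"fn": "step_arm", "kwargs": {
  "plan": [0,0,-0.5,0,0,0,0,0,-0.8,0,0,0,0,0,-1,0,0,0,0,0,-1,0,0,0,0,0,-1,0,0,0]
}}

```text
time_s: 22.38
ee_pos: [495.7, -76.8, 128.5]
ee_rot: [180.0, 0.0, 113.0]
force: [-0.5, -0.0, -0.6]
gripper_width: 17.6
gripper_force: 19.9
```

>>> {"fn": "step_arm", "kwargs": {
  "plan": [0,0,-1.5,0,0,0,0,0,-1.5,0,0,0,0,0,-1.5,0,0,0,0,0,-1,0,0,0,0,0,-0.5,0,0,0]
}}

```text
time_s: 22.8
ee_pos: [496.2, -76.9, 189.4]
ee_rot: [179.8, 0.1, 113.0]
force: [-0.4, 0.2, 0.2]
gripper_width: 17.9
gripper_force: 19.9
```

>>> {"fn": "step_arm", "kwargs": {
  "plan": [0,0,0,0,0,0,0,0,0,0,0,0,0,0,0,0,0,0,0,0,0,0,0,0]
}}

```text
time_s: 23.13
ee_pos: [494.9, -76.7, 186.4]
ee_rot: [-179.9, -0.1, 113.0]
force: [-0.1, 0.3, -0.8]
gripper_width: 17.9
gripper_force: 19.9
```

```bash
python3 -c "
from h import *
st()
plan([505,304,187],90,14)
p=viewer.grab_frame('scene')
for d in viewer.pinpoint('cell_mid',p)[:3]: print(d['score'],d['location'])
print(px(p,[495,-77,160]))
save(p,'s5.png',(330,110,470,320),2.8)
"
```

```text
23.13 [494.87 -76.71 186.37] [-1.7991e+02 -6.0000e-02  1.1303e+02] F [-0.1   0.32 -0.79] w 17.9 19.9
[2.47, 1.13, -0.0, 0, 0, np.float64(0.029), 2.51, 1.06, -0.0, 0, 0, np.float64(0.029), 2.54, 0.99, -0.0, 0, 0, np.float64(0.029), 2.56, 0.91, -0.0, 0, 0, np.float64(0.029), 2.59, 0.84, -0.0, 0, 0, np.float64(0.029)]
[2.61, 0.76, -0.0, 0, 0, np.float64(0.029), 2.63, 0.69, -0.0, 0, 0, np.float64(0.029), 2.65, 0.61, -0.0, 0, 0, np.float64(0.029), 2.67, 0.54, -0.0, 0, 0, np.float64(0.029), 2.68, 0.46, -0.0, 0, 0, np.float64(0.029)]
[2.69, 0.38, -0.0, 0, 0, np.float64(0.029), 2.7, 0.31, -0.0, 0, 0, np.float64(0.029), 2.71, 0.23, -0.0, 0, 0, np.float64(0.029), 2.72, 0.15, -0.0, 0, 0, np.float64(0.029)]
0.54 [396.1, 223.6]
[393.6, 225.3]
```

View pics/s5.png

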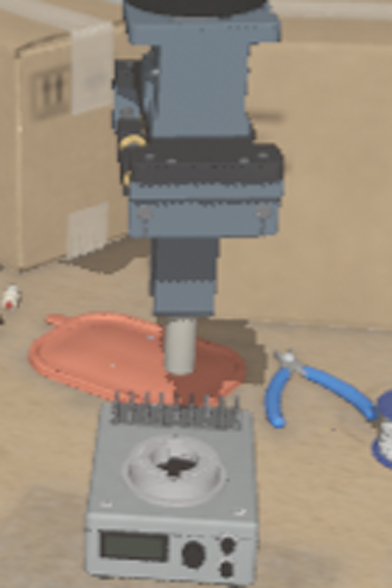

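The crop shows the cell held upright, clear of the well (foot at crop px 180,374). I'll carry it to the pad.

>>> {"fn": "step_arm", "kwargs": {
  "plan": [2.47,1.13,0,0,0,0.029,2.51,1.06,0,0,0,0.029,2.54,0.99,0,0,0,0.029,2.56,0.91,0,0,0,0.029,2.59,0.84,0,0,0,0.029]
}}

```text
time_s: 23.65
ee_pos: [498.8, 60.4, 186.9]
ee_rot: [-180.0, -0.0, 104.6]
force: [-0.2, -1.0, -0.3]
gripper_width: 17.5
gripper_force: 19.9
```

>>> {"fn": "step_arm", "kwargs": {
  "plan": [2.61,0.76,0,0,0,0.029,2.63,0.69,0,0,0,0.029,2.65,0.61,0,0,0,0.029,2.67,0.54,0,0,0,0.029,2.68,0.46,0,0,0,0.029]
}}

```text
time_s: 24.07
ee_pos: [502.6, 196.5, 186.8]
ee_rot: [-180.0, 0.0, 96.3]
force: [0.5, 0.1, -0.4]
gripper_width: 17.9
gripper_force: 19.9
```

>>> {"fn": "step_arm", "kwargs": {
  "plan": [2.69,0.38,0,0,0,0.029,2.7,0.31,0,0,0,0.029,2.71,0.23,0,0,0,0.029,2.72,0.15,0,0,0,0.029,0,0,0,0,0,0]
}}

```text
time_s: 24.48
ee_pos: [506.2, 308.4, 186.5]
ee_rot: [180.0, -0.1, 89.9]
force: [0.4, 0.2, -0.8]
gripper_width: 18.0
gripper_force: 19.9
```

>>> {"fn": "step_arm", "kwargs": {
  "plan": [0,0,0,0,0,0,0,0,3,0,0,0,0,0,3,0,0,0,0,0,2.5,0,0,0,0,0,1.5,0,0,0]
}}

```text
time_s: 24.9
ee_pos: [504.5, 301.7, 84.3]
ee_rot: [-179.7, 0.2, 89.7]
force: [-0.9, -0.0, -0.7]
gripper_width: 17.7
gripper_force: 19.9
```

>>> {"fn": "step_arm", "kwargs": {
  "plan": [0,0,0.7,0,0,0,0,0,0,0,0,0,0,0,0,0,0,0,0,0,0,0,0,0,0,0,0,0,0,0]
}}

```text
time_s: 25.32
ee_pos: [507.0, 304.2, 81.7]
ee_rot: [179.9, -0.1, 89.8]
force: [-0.1, -0.5, -0.2]
gripper_width: 17.8
gripper_force: 19.9
```

```bash
python3 -c "
from h import *
avg(4)
"
```

```text
25.52 [506.45 304.09  80.99] [ 1.7993e+02 -4.0000e-02  8.9780e+01] F [-0.28  0.04  0.61] w 17.7 19.9
avgF [-0.11  0.14 -0.36] sd [0.34 0.39 0.6 ] pos [506.68 304.14  81.3 ]
```

>>> {"fn": "step_arm", "kwargs": {
  "plan": [0,0,0.3,0,0,0,0,0,0.3,0,0,0,0,0,0.3,0,0,0,0,0,0,0,0,0,0,0,0,0,0,0]
}}

```text
time_s: 25.93
ee_pos: [506.0, 303.8, 70.8]
ee_rot: [-180.0, 0.0, 89.8]
force: [0.0, -0.1, -0.0]
gripper_width: 17.9
gripper_force: 19.9
```

>>> {"fn": "step_arm", "kwargs": {
  "plan": [0,0,0.1,0,0,0,0,0,0.1,0,0,0,0,0,0,0,0,0]
}}

```text
time_s: 26.18
ee_pos: [506.1, 303.9, 69.1]
ee_rot: [-180.0, 0.0, 89.8]
force: [0.4, -0.4, 0.6]
gripper_width: 18.1
gripper_force: 19.9
```

```bash
python3 -c "
from h import *
p=viewer.grab_frame('scene');st()
for X in ([506,304,6],[506,304,16]): print(px(p,X))
x,y=map(int,px(p,[506,304,16]));
c=p['img'][y-40:y+30,x-3:x+4].mean((1,2)).round().astype(int);print(y-40,c.tolist())
"
```

```text
26.23 [506.15 303.9   69.21] [-180.     -0.     89.77] F [-0.22 -0.28 -0.26] w 17.6 19.9
[219.0, 256.8]
[218.4, 252.7]
212 [50, 51, 51, 52, 52, 52, 53, 54, 54, 54, 54, 55, 56, 64, 68, 69, 70, 70, 70, 72, 71, 74, 74, 80, 74, 73, 76, 75, 84, 106, 108, 109, 109, 109, 110, 110, 110, 111, 111, 110, 110, 110, 110, 98, 50, 36, 37, 36, 37, 37, 37, 37, 37, 37, 38, 38, 38, 38, 38, 39, 46, 84, 100, 100, 100, 100, 99, 99, 100, 100]
```

>>> {"fn": "step_arm", "kwargs": {
  "plan": [0,0,0.2,0,0,0,0,0,0.2,0,0,0,0,0,0.1,0,0,0,0,0,0,0,0,0]
}}

```text
time_s: 26.57
ee_pos: [505.9, 303.8, 63.9]
ee_rot: [-180.0, 0.0, 89.8]
force: [-0.0, 0.8, 0.2]
gripper_width: 17.8
gripper_force: 19.9
```

>>> {"fn": "step_arm", "kwargs": {
  "plan": [0,0,0.1,0,0,0,0,0,0.05,0,0,0,0,0,0,0,0,0,0,0,0,0,0,0]
}}

```text
time_s: 26.9
ee_pos: [506.2, 303.9, 62.8]
ee_rot: [180.0, -0.0, 89.8]
force: [0.5, 0.1, -0.5]
gripper_width: 17.5
gripper_force: 19.9
```

>>> {"fn": "step_arm", "kwargs": {
  "plan": [0,0,0.1,0,0,0,0,0,0,0,0,0,0,0,0,0,0,0]
}}

```text
time_s: 27.15
ee_pos: [506.3, 304.0, 62.1]
ee_rot: [180.0, -0.0, 89.8]
force: [-0.1, -0.6, 1.5]
gripper_width: 17.6
gripper_force: 19.9
```

>>> {"fn": "step_arm", "kwargs": {
  "plan": [0,0,0.06,0,0,0,0,0,0,0,0,0,0,0,0,0,0,0]
}}

```text
time_s: 27.4
ee_pos: [506.4, 304.1, 62.0]
ee_rot: [179.9, -0.0, 89.8]
force: [-1.6, -0.3, 5.1]
gripper_width: 17.6
gripper_force: 19.9
```

```bash
python3 -c "
from h import *
avg(4)"
```

```text
27.6 [506.41 304.09  62.05] [ 1.7995e+02 -4.0000e-02  8.9770e+01] F [-1.02 -0.9   4.42] w 17.8 19.9
avgF [-0.81 -0.3   5.15] sd [0.33 0.59 0.43] pos [506.41 304.11  62.03]
```

>>> {"fn": "step_arm", "kwargs": {
  "plan": [0,0,0,0,0,0,0,0,0,0,0,0,0,0,0,0,0,0,0,0,0,0,0,0,0,0,0,0,0,0],
  "hand": 5
}}

```text
time_s: 28.02
ee_pos: [506.1, 303.8, 60.9]
ee_rot: [-180.0, 0.0, 89.8]
force: [0.9, 0.1, -0.4]
gripper_width: 48.0
gripper_force: 0.0
```

>>> {"fn": "step_arm", "kwargs": {
  "plan": [0,0,-1,0,0,0,0,0,-2,0,0,0,0,0,-3,0,0,0,0,0,-3,0,0,0,0,0,-3,0,0,0]
}}

```text
time_s: 28.43
ee_pos: [506.0, 303.8, 183.1]
ee_rot: [180.0, -0.0, 89.8]
force: [0.5, 0.0, -0.7]
gripper_width: 49.6
gripper_force: 0.0
```

>>> {"fn": "step_arm", "kwargs": {
  "plan": [0,0,0,0,0,0,0,0,0,0,0,0,0,0,0,0,0,0,0,0,0,0,0,0,0,0,0,0,0,0]
}}

```text
time_s: 28.85
ee_pos: [505.5, 303.5, 179.8]
ee_rot: [-179.9, 0.1, 89.8]
force: [-0.3, 0.6, 0.0]
gripper_width: 50.3
gripper_force: 0.0
```

```bash
python3 -c "
from h import *
st();p=viewer.grab_frame('scene');save(p,'s6.png',(150,150,350,300),4)
for n in ('cell_mid','cap_grip'):
  for d in viewer.pinpoint(n,p)[:2]: print(n,d['score'],d['location'])
print(px(p,[506,304,38.5]),px(p,[506,249,50.5]))"
```

```text
28.85 [505.46 303.47 179.79] [-1.7986e+02  8.0000e-02  8.9770e+01] F [-0.26  0.59  0.03] w 50.3 0.0
cell_mid 0.81 [218.7, 244.4]
cap_grip 0.6 [308.6, 287.8]
cap_grip 0.56 [238.0, 240.2]
[217.0, 243.4] [238.6, 243.3]
```

View pics/s6.png

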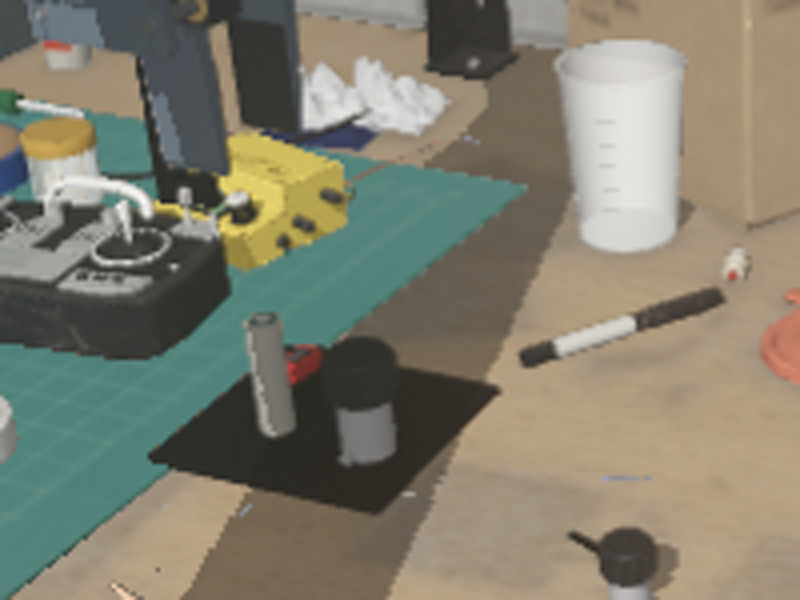

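The crop shows the cell (270,375) and the cap (362,400) standing side by side on the pad, with the dongle untouched. The cell's apparent 8° lean matches the perspective predicted for a vertical there, so it is upright. Handing in.

```bash
python3 -c "
from h import *
print(env.job_done())"
```

```text
the job is handed in; nothing more can be done
None
```

The cap was unlatched with a felt push of about 10 N and lifted off, the cap and the cell now stand upright side by side on the foam pad, and the job is handed in (about 29 s of robot time; no verdict was returned).

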